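Hold the tall cuvette in the light gauge

TASK

Push the shutter of the light gauge fully open by its tab, then take the tall glass cell out of the tray, gripping it by its two frosted faces only and never touching its clear windows. Hold it upright and still in the light path, midway between the two lenses and centred on them, its windows squarely facing the lenses, without knocking it against the gauge. Finish while still holding it there, shutter open, with the short cells and the other things on the bench left where they are.

Things in the scene. Friction and masses are not known exactly. Their poses are not given: they have to be found in the camera images.
- gauge: Light gauge, fixed: base plate 100 x 250 x 12 mm (x, y, z), on it two grey towers 60 x 70 mm in plan, tops 120 mm above the bench, at |y| 45 to 115 mm: lamp tower at -y, sensor tower at +y, a clear gap of 90 mm between. A round lens in each inner face, 95 mm above the bench. Origin: centre of the underside, on the bench; yaw varies.
- beam_mid (a point): Middle of the light path: midway between the two lenses, 95 mm above the bench, straight above a small dark dot on the base plate. The light path runs along y of the gauge (and of this point's frame); the light beam is about 6 mm in diameter.
- shutter (a joint): Steel shutter sliding on the lamp tower, m: 0 shut (blade covers the lamp lens), 0.040 fully open, at the end stop. Slides along gauge +x (away from the robot), about 1.5 N friction, stays where left, may start ajar. Blade 36 mm wide, 75 to 127 mm above the bench, 3 to 7 mm in front of the tower's inner face; a 36 mm wide strap (top at 127 mm) joins it over the tower to the tab.
- tab (a point): Top centre of the shutter's upright black tab, 163 mm above the bench; moves with the shutter. The tab is 10 mm along the gauge's x, 30 mm along its y, and stands 36 mm above the strap. It can be pushed on its flat -x face.
- tray: Shallow black tray, fixed, 110 x 210 x 12 mm with 4 mm walls and a 4 mm floor, in which the three cells stand in a row along its y axis, 65 mm apart. Origin at the centre of the underside on the bench.
- cell: Tall glass cell (rectangular cuvette), loose, 70 g or so, upright in the tray: 36 x 22 x 60 mm (x, y, z). Two frosted (milky white) faces look along its own +y and -y, 32 mm wide, 22 mm apart; two clear windows along its own +x and -x, 36 mm apart. Origin: centre of the underside. Differs from the other cells only by its height; may stand in any of the three places.
- cell_windows: The two clear window panes of the tall cell, part of it: each 18 mm wide, 56 mm high, standing 2 mm proud of the cell's +x and -x ends. Same origin and axes as the cell. Not to be touched.
- cell_mid (a point): Centre of the tall cell, 30 mm above its underside, on the line through the middle of both windows; axes as the cell's.
- spool: Small metal solder spool standing on the bench, 54 mm diameter, 38 mm high; bystander. Origin at the centre of its underside.
- flux: Small amber bottle, 36 mm diameter, 75 mm high; bystander. Origin at the centre of its underside.
- driver: Screwdriver lying on the bench, 160 mm long; bystander. Origin near its middle, on the bench.
- cup: Small black bowl, 70 mm diameter, 50 mm high; bystander. Origin at the centre of its underside.
- board: Bare brown circuit board 90 x 60 x 4 mm lying flat, bystander. Origin at the centre of its underside.
- short_a: Short glass cell, the first of two alike, bystander in the tray: 36 x 22 x 40 mm, otherwise like the tall one. Origin at the centre of the underside.
- short_b: Short glass cell, the second of two alike, bystander in the tray: 36 x 22 x 40 mm, otherwise like the tall one. Origin at the centre of the underside.
Not all that is in view belongs to the job. Leave any black or orange look-alike of the cell alone.

How it is judged:
On the way, in this order (a step that is already met when the one before it is completed fails the run):
1. the shutter is pushed fully open while the tall cell still stands in the tray (value of joint shutter above 0.034 m and height (world z) of cell below 0.012 m), for 0.2 s.
2. the tall cell is lifted clear of the tray in the fingers (height (world z) of cell above 0.03 m and contact force between the fingers and cell above 1 N), for 0.2 s.
At the end, for the whole second after the job is handed in: The fingers hold the tall cell still, off the gauge; its centre within 6 mm sideways, 10 mm in height and 15 mm along of the middle of the light path; upright and square to it within 8 degrees; shutter open 34 mm or more; short cells and other things within 20 mm of their start (x of cell_mid in the frame of beam_mid between -0.006 and 0.006 m and y of cell_mid in the frame of beam_mid between -0.015 and 0.015 m and z of cell_mid in the frame of beam_mid between -0.01 and 0.01 m and angle between cell's own z axis and vertical below 0.14 rad and angle between the x axis of cell and the y axis of gauge, either way round below 0.14 rad and contact force between the fingers and cell above 1 N and contact force between cell and gauge below 0.05 N and value of joint shutter above 0.034 m and linear speed of cell below 0.02 m/s and distance of each of short_a, short_b, spool, flux, driver, cup, board from where it was at the start of the episode below 0.02 m); the arm keeps its last pose, push and grip.
It fails at once if a clear window of the tall cell is touched by the robot (contact force between any of the fingers, the arm and cell_windows above 0.3 N).
It fails at once if the tall cell is knocked against the gauge (over 3 N) (contact force between cell and gauge above 3 N).
It fails at once if a short cell or another loose thing on the bench is moved by more than 40 mm (distance of any of short_a, short_b, spool, flux, driver, cup, board from where it was at the start of the episode above 0.04 m).
It also fails if it takes over 51 s, if anything falls off the work surface, if the arm or the gripper's body presses on something with over 40 N, if the wrist force passes 120 N, or if a joint passes its speed limit or range.

ROBOT

A 7-joint arm with a two-finger parallel gripper is mounted at the origin on the work surface. World frame = base frame: x ahead of the robot, y to its left, z up, the work surface at z = 0. Lengths are in m, angles in rad, forces in N, time in s.
With the tool pointing down it reaches from about 0.4 to 0.85 m from the base axis. Payload 4.5 kg.
Tool frame: the origin (TCP) lies between the finger pads; the fingertips stand 14 mm ahead of it and the grasp point (between the pads) lies 5 mm behind it; z points along the fingers, y is the line along which they close (so a half turn about z gives the same grasp; the last joint's range is limited). The gripper opens to 88 mm and grips with 3 to 60 N. Pads are 18 mm wide; open, the fingers measure 123 mm over their backs; the gripper's body (75 mm by 187 mm) begins 45 mm behind the grasp point.
Start: joints at [-1.125, 0.689, -0.195, 1.565, 0.157, 0.902, -0.215], TCP at [0.25, 0.573, 0.253] pointing down, gripper open.
Joint ranges: [-3.01, 3.01], [-0.46, 2.08], [-1.47, 1.51], [0.13, 2.56], [-1, 4.14], [0.04, 2.09], [-2.66, 2.66]. Speed limits (rad/s): [2.57, 2.57, 3.14, 3.14, 3.14, 3.14, 3.14].

INTERFACE

Orientations are given as a unit quaternion [w, x, y, z].
In Python, from plant import bot gives the robot as it stands.
- The arm moves only by the tool arm_command, never from a script. Its argument "steps" is a list that holds one entry, the list of rows, each a list of 7 numbers: the shift along the tool's x, y, z in mm, then the turn, a rotation vector about the tool's x, y, z in degrees, then the opening, from 0 (shut) to 1 (fully open). A call has 1 to 12 rows; each row shifts and turns the commanded pose from where the row before left it, along the tool's axes as they then stand; what a row does not reach is not made up. A row lasts 1/12 s, in which the tool goes at most 41.7 mm and 7.16 degrees, less where a joint would pass 70% of its speed; a pose out of reach is approached as far as the arm can. A call is refused whole if a number of a shift passes 41.7 or a number of a turn 7.16, either way. A call with a gripper value outside its range is refused whole. The fingers move at their own pace and stop on an object; "newtons" is the grip in N (left out, the last holds). Time passes only in rows, so rows that do not move let the fingers close. It gives the time, the measured TCP pose, the force, the opening and the grip force at its end, in the units of the state.
- bot.get_state(): the state, without advancing time (a new reading comes with each control period).
- bot.snapshot(name): name is "side" or "top"; returns a dict with "img" (384x512x3 uint8, red, green, blue), "z_map" (384x512 float32, m along the optical axis (not along the pixel's ray), 0 where there is no reading), "fx", "fy", "cx", "cy" (pixels), "origin" and "attitude" of the camera in the world. Camera axes: x right, y down, z forward; pixel columns grow to the right and rows downward; lengths in m; the calibration is good to about 2 mm. A picture is of the moment at which its call begins.
- bot.job_done(): hands the job in; it is judged then, once.
The state is a dict: "time": time; "joint_positions": joint angles; "qvel": joint speeds; "joint_torque": joint torques, N m; "tool_pos": TCP position; "ee_rot": TCP orientation; "contact_force": force on the tool from outside, world axes, zero at the start; "ft_torque": the same for the moment, N m; "width": opening from 0.0 (shut) to 1.0 (fully open); "grip_force": force on a finger pad.
Only numpy, scipy, OpenCV 4.12 (cv2) and the standard library are available. Lean on these libraries where they do the work, as an engineer would, in place of code of your own. Each camera call takes 0.05 s, during which the arm holds its last target. There are 200 camera calls.

## Working session

There is one attempt and no reset: what is moved stays moved. The work goes in short steps, Python scripts to look and compute and a tool call to move; the robot and the scene stay as the last step left them, time stands still between calls to the robot, and variables do not carry over. Pictures are saved under pics/ and viewed, at most 10 in all, crops included, and the job is handed in when it is done.

Besides the shell and the picture viewer there is one more tool, called after "Request:" in YAML: its name, and indented under it one key for each argument. arm_command: Moves the arm, as the interface text tells. Its arguments: {"type":"object","properties":{"steps":{"type":"array"},"newtons":{"type":"number"}},"required":["steps"]}

```bash
mkdir -p pics; ls
python3 - <<'E'
from plant import bot
import cv2,numpy as np,pickle
s=bot.get_state(); print({k:np.round(s[k],3) for k in ('time','tool_pos','ee_rot','width')})
d={}
for n in('side','top'):
    d[n]=bot.snapshot(n); c=d[n]
    cv2.imwrite(f'pics/{n}0.png',cv2.resize(c['img'][:,:,::-1],(800,600),interpolation=cv2.INTER_CUBIC))
    print(n,[np.round(c[k],4) for k in('fx','fy','cx','cy','origin','attitude')])
pickle.dump(d,open('s0.pkl','wb'))
E
```

```text
pics
{'time': np.float64(0.0), 'tool_pos': array([0.25 , 0.572, 0.252]), 'ee_rot': array([-0.   ,  0.204,  0.979, -0.001]), 'width': np.float64(1.001)}
side [np.float64(496.953), np.float64(496.953), np.float64(253.4688), np.float64(190.0654), array([ 0.5006, -0.7877,  1.1077]), array([-0.3415,  0.9391, -0.038 ,  0.0052])]
top [np.float64(352.755), np.float64(352.755), np.float64(257.8051), np.float64(187.1854), array([0.4936, 0.0255, 1.0093]), array([-0.0209,  0.7081, -0.7054,  0.0234])]
```

View pics/side0.png

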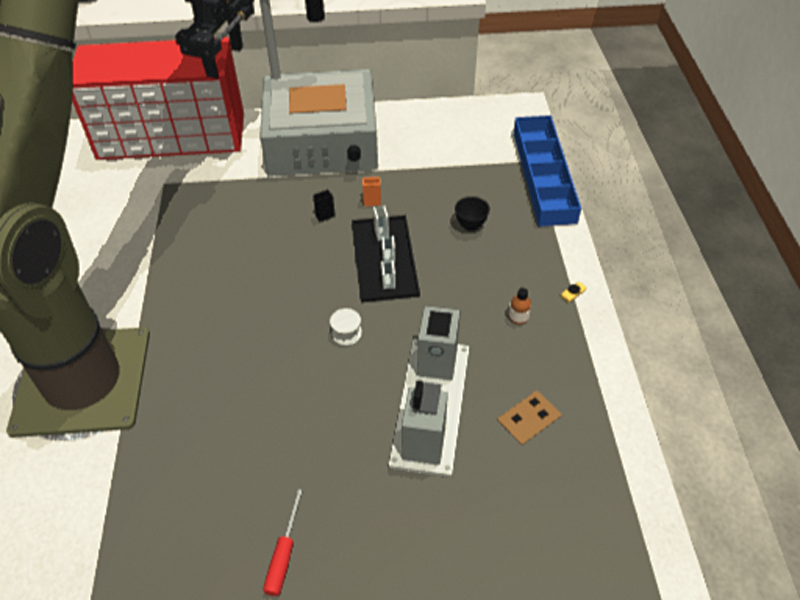

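View pics/top0.png

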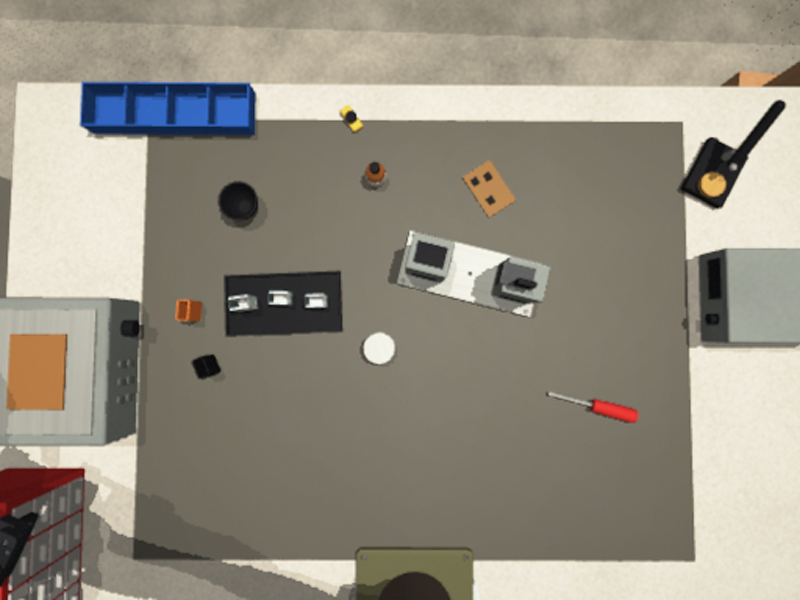

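The candidates, by pixel in the 800x600 top view:
- Three white cells at (242,303), (280,298) and (316,300). I expect the tall one to be the leftmost, because it leans most from perspective.
- Look-alikes to leave alone are the orange one at (188,311) and the black one at (206,366).

The gauge's sensor tower is at (430,255), its lamp tower at (520,280), the tab at (523,283) and the dot at (469,273). I'll measure from depth and enlarged crops.

```bash
cat > h.py <<'E'
import numpy as np,cv2
from scipy.spatial.transform import Rotation as R
def rot(q): return R.from_quat(np.roll(q,-1))
def cloud(c):
    v,u=np.mgrid[:384,:512]; z=c['z_map']
    p=np.dstack([(u-c['cx'])/c['fx']*z,(v-c['cy'])/c['fy']*z,z])
    w=rot(c['attitude']).apply(p.reshape(-1,3)).reshape(p.shape)+c['origin']; w[z==0]=np.nan
    return w
def at_z(c,u,v,zp):
    d=rot(c['attitude']).apply([(u-c['cx'])/c['fx'],(v-c['cy'])/c['fy'],1]); o=np.array(c['origin'])
    return o+d*(zp-o[2])/d[2]
def proj(c,p):
    q=rot(c['attitude']).inv().apply(np.array(p)-c['origin']); return np.array([c['cx']+c['fx']*q[0]/q[2],c['cy']+c['fy']*q[1]/q[2]])
def rect(c,w,uv,zlo,zhi):
    u0,u1,v0,v1=uv; p=w[v0:v1,u0:u1].reshape(-1,3); p=p[(p[:,2]>zlo)&(p[:,2]<zhi)]
    r=cv2.minAreaRect((p[:,:2]*1000).astype(np.float32)); return len(p),np.round(np.median(p,0),4),[np.round(x,1) for x in r]
E
python3 - <<'E'
from h import *; import pickle
d=pickle.load(open('s0.pkl','rb')); T=d['top'];S=d['side']
a=cv2.resize(T['img'][160:225,140:225,::-1],(400,306),interpolation=cv2.INTER_CUBIC)
b=cv2.resize(T['img'][145:210,250:355,::-1],(494,306),interpolation=cv2.INTER_CUBIC)[:, :400]
e=cv2.resize(S['img'][125:200,220:275,::-1],(220,294),interpolation=cv2.INTER_CUBIC) 
f=cv2.resize(S['img'][185:310,240:310,::-1],(165,294),interpolation=cv2.INTER_CUBIC)
g=np.zeros((600,800,3),np.uint8); g[:306,:400]=a; g[:306,400:]=b; g[306:,:220]=e; g[306:,220:385]=f
b2=cv2.resize(T['img'][160:210,310:360,::-1],(294,294),interpolation=cv2.INTER_CUBIC); g[306:,400:694]=b2
cv2.imwrite('pics/crop1.png',g)
for n,uv in(('top',[(145,170,175,210),(170,190,175,210),(190,215,175,210)]),):
    w=cloud(d[n])
    for r in uv: print(n,r,rect(T,w,r,.03,.09), 'zmax',np.nanmax(w[r[2]:r[3],r[0]:r[1],2]))
    print('z cells\n',np.round(w[186:200:2,146:212:3,2]*1000))
    print('towers',rect(T,w,(250,355,140,210),.112,.123),rect(T,w,(250,298,140,190),.112,.123),rect(T,w,(305,355,150,210),.112,.123))
    print('base',rect(T,w,(245,360,140,210),.007,.02))
    print('strap',rect(T,w,(305,355,150,210),.1245,.132),'tab',rect(T,w,(305,355,150,210),.145,.175))
    print('tray',rect(T,w,(140,225,165,220),.007,.02))
E
```

```text
top (145, 170, 175, 210) (103, array([0.5347, 0.3057, 0.0565]), [array([535., 305.]), array([22. , 36.9]), np.float64(8.3)]) zmax 0.06848211550543237
top (170, 190, 175, 210) (47, array([0.5437, 0.2434, 0.0435]), [array([544.4, 242.5]), array([19.8, 36.9]), np.float64(0.9)]) zmax 0.047077466979539406
top (190, 215, 175, 210) (51, array([0.5379, 0.1717, 0.0444]), [array([540. , 177.3]), array([21.9, 34.7]), np.float64(1.8)]) zmax 0.04787188858793734
z cells
 [[ 7.  4.  5.  5.  2.  5.  4.  5.  7.  6.  5.  6.  3.  7.  6.  4.  1.  3.
   3.  7.  6.  5.]
 [ 3.  6.  6.  2.  6.  1.  7.  3.  5. 25. 15. 17. 24. 27.  5.  3.  8.  5.
   3.  4. 46.  5.]
 [ 7. 67. 65. 66. 63. 37.  4.  4.  9. 26. 12.  6.  7. 29.  0.  6.  3.  9.
  10.  8. 10. 11.]
 [61. 35. 23. 10. 63. 39.  8.  2.  3. 24.  9.  5. 11. 31.  2.  5.  4. 12.
   9.  6.  7. 14.]
 [63. 37.  5.  6.  6. 41. 11.  6.  7. 45. 47. 44. 43. 27.  6.  4.  3. 10.
   8. 10. 11. 12.]
 [63. 39.  8.  8. 67. 49. 11.  3.  3.  4.  6.  9.  3.  4.  7.  5.  6. 44.
  47. 45. 46.  4.]
 [ 6. 63. 51. 33. 19.  3.  3.  3.  4. -0.  4.  7. -0.  4.  6.  6.  7.  5.
   5.  6.  4.  7.]]
towers (918, array([ 0.5963, -0.0413,  0.1207]), [array([592. , -97.7]), array([229.7,  60.5]), np.float64(76.2)]) (563, array([ 0.6108, -0.0208,  0.1208]), [array([610.9, -20.1]), array([69.6, 60. ]), np.float64(75.7)]) (355, array([ 0.5634, -0.1876,  0.1206]), [array([ 573.6, -172.1]), array([76.4, 60.3]), np.float64(75.9)])
base (1623, array([ 0.58  , -0.0977,  0.0128]), [array([599. , -97.4]), array([306.5, 188.6]), np.float64(88.6)])
strap (233, array([ 0.5804, -0.1555,  0.1278]), [array([ 577. , -160.2]), array([51.5, 35.9]), np.float64(76.5)]) tab (64, array([ 0.5624, -0.1655,  0.1629]), [array([ 562.5, -167.4]), array([29.1,  9.9]), np.float64(74.9)])
tray (771, array([0.5393, 0.2429, 0.0103]), [array([549.7, 239.2]), array([136.5, 221.2]), np.float64(2.5)])
```

View pics/crop1.png

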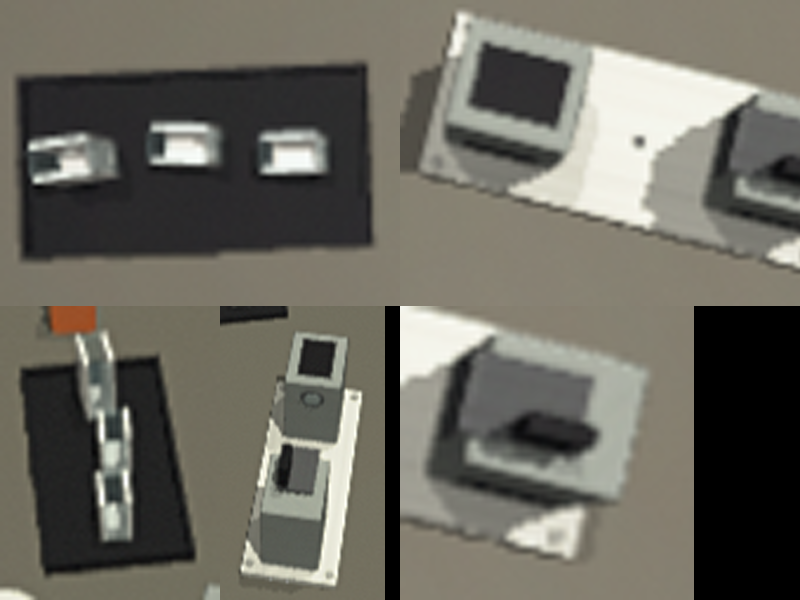

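Run:
```python
from h import *; import pickle
d=pickle.load(open('s0.pkl','rb'))
for n in d:
    c=d[n]; w=cloud(c); P=w.reshape(-1,3)
    def box(x0,x1,y0,y1,z0,z1):
        m=(P[:,0]>x0)&(P[:,0]<x1)&(P[:,1]>y0)&(P[:,1]<y1)&(P[:,2]>z0)&(P[:,2]<z1); p=P[m]
        r=cv2.minAreaRect((p[:,:2]*1000).astype(np.float32)); return len(p),np.round(np.median(p[:,2]),4),[np.round(x,1) for x in r]
    print(n,'cell',box(.5,.57,.275,.34,.058,.075),box(.5,.57,.275,.34,.053,.075))
    print(' gauge',box(.5,.7,-.25,.05,.116,.1238),'tab',box(.5,.7,-.25,.05,.15,.175), 'strap',box(.5,.7,-.25,.05,.1245,.131))
    print(' shorts',box(.5,.57,.22,.27,.038,.05),box(.5,.57,.155,.20,.038,.05))
    print(' spool',box(.4,.5,.02,.12,.03,.05))
T=d['top']; u=250+(640-400)/4.705; v=145+140/4.705
print('dot',at_z(T,u,v,.012))
```

```text
side cell (34, np.float64(0.0607), [array([534.5, 300.7]), array([22.9, 38.7]), np.float64(6.9)]) (49, np.float64(0.0599), [array([534.6, 300.3]), array([22.9, 40.8]), np.float64(6.9)])
 gauge (887, np.float64(0.1191), [array([ 591.7, -101.3]), array([231.5,  59.8]), np.float64(76.1)]) tab (61, np.float64(0.1606), [array([ 562.4, -172.5]), array([30.2, 10.1]), np.float64(76.1)]) strap (159, np.float64(0.1261), [array([ 591.9, -108.1]), array([168.8,  35.3]), np.float64(75.1)])
 shorts (29, np.float64(0.0417), [array([545.5, 238.5]), array([36.2, 20.8]), np.float64(86.5)]) (24, np.float64(0.0423), [array([539.7, 175.1]), array([21.8, 35.3]), np.float64(2.9)])
 spool (250, np.float64(0.0363), [array([456.4,  61.1]), array([52.6, 54. ]), np.float64(0.4)])
top cell (48, np.float64(0.0636), [array([534.9, 305.3]), array([21.9, 36.2]), np.float64(8.0)]) (60, np.float64(0.0625), [array([534.9, 305.2]), array([21.9, 36.4]), np.float64(8.0)])
 gauge (981, np.float64(0.1209), [array([591.7, -97.6]), array([229.7,  60.1]), np.float64(76.0)]) tab (62, np.float64(0.1629), [array([ 562.5, -167.4]), array([29.1,  9.9]), np.float64(74.9)]) strap (236, np.float64(0.1277), [array([590.2, -89.7]), array([195. ,  40.8]), np.float64(77.7)])
 shorts (40, np.float64(0.0436), [array([544.3, 242.7]), array([36.3, 19.4]), np.float64(90.0)]) (42, np.float64(0.0448), [array([539.5, 177.9]), array([21.9, 33.7]), np.float64(3.7)])
 spool (298, np.float64(0.039), [array([457.6,  65.2]), array([51.8, 49.6]), np.float64(0.9)])
dot [ 0.592159   -0.10046547  0.012     ]
```

Request:
arm_command:
  steps:
    - [[0, 0, 0, 0, 0, 6.7, 0], [0, 0, 0, 0, 0, 6.7, 0], [0, 0, 0, 0, 0, 6.7, 0], [0, 0, 0, 0, 0, 6.7, 0], [0, 0, 0, 0, 0, 6.7, 0], [0, 0, 0, 0, 0, 6.7, 0], [0, 0, 0, 0, 0, 6.7, 0], [0, 0, 0, 0, 0, 6.7, 0], [0, 0, 0, 0, 0, 6.7, 0], [0, 0, 0, 0, 0, 6.7, 0], [0, 0, 0, 0, 0, 6.6, 0], [0, 0, 0, 0, 0, 0, 0]]
  newtons: 15

```text
time: 1.1
tool_pos: [0.2498, 0.5726, 0.2522]
ee_rot: [0.0, 0.751, 0.66, -0.0]
contact_force: [-0.0, -0.4, 0.2]
width: 0.115
grip_force: 0.0
```

```bash
cat > go.py <<'E'
import sys; from h import *; from plant import bot
s=bot.get_state(); r=rot(s['ee_rot']); M=r.as_matrix()
print('t',s['time'],'p',np.round(s['tool_pos'],4),'yang',np.degrees(np.arctan2(M[1,1],M[0,1])).round(2),'tilt',np.degrees(np.arccos(-M[2,2])).round(2),'q',np.round(s['joint_positions'],2),'F',np.round(s['contact_force'],1),'w',round(float(s['width']),3),round(float(s['grip_force']),1))
if len(sys.argv)>3: print('tool mm',np.round(r.inv().apply(np.array(sys.argv[1:4],float)-s['tool_pos'])*1000,1))
E
python3 go.py .5237 -.1604 .22
```

```text
t 1.1 p [0.2498 0.5726 0.2522] yang -7.34 tilt 0.06 q [-1.33  0.69  0.18  1.58 -0.15  0.88 -1.23] F [-0.  -0.4  0.2] w 0.115 0.0
tool mm [-691.9  365.3   33.1]
```

Request:
arm_command:
  steps:
    - [[-28.8, 15.2, 1.4, 0, 0, 0, 0], [-28.8, 15.2, 1.4, 0, 0, 0, 0], [-28.8, 15.2, 1.4, 0, 0, 0, 0], [-28.8, 15.2, 1.4, 0, 0, 0, 0], [-28.8, 15.2, 1.4, 0, 0, 0, 0], [-28.8, 15.2, 1.4, 0, 0, 0, 0], [-28.8, 15.2, 1.4, 0, 0, 0, 0], [-28.8, 15.2, 1.4, 0, 0, 0, 0], [-28.8, 15.2, 1.4, 0, 0, 0, 0], [-28.8, 15.2, 1.4, 0, 0, 0, 0], [-28.8, 15.2, 1.4, 0, 0, 0, 0], [-28.8, 15.2, 1.4, 0, 0, 0, 0]]

```text
time: 2.1
tool_pos: [0.3881, 0.2057, 0.2359]
ee_rot: [-0.0, 0.749, 0.663, 0.0]
contact_force: [0.3, 0.6, -0.1]
width: 0.006
grip_force: 0.0
```

```bash
python3 go.py .5237 -.1604 .22
```

```text
t 2.1 p [0.3881 0.2057 0.2359] yang -6.95 tilt 0.01 q [-0.66  0.49  0.1   2.13 -0.09  0.53 -0.61] F [ 0.3  0.6 -0.1] w 0.006 0.0
tool mm [-347.   178.9   15.8]
```

Request:
arm_command:
  steps:
    - [[-31.5, 16.3, 1.4, 0, 0, 0, 0], [-31.5, 16.3, 1.4, 0, 0, 0, 0], [-31.5, 16.3, 1.4, 0, 0, 0, 0], [-31.5, 16.3, 1.4, 0, 0, 0, 0], [-31.5, 16.3, 1.4, 0, 0, 0, 0], [-31.5, 16.3, 1.4, 0, 0, 0, 0], [-31.5, 16.3, 1.4, 0, 0, 0, 0], [-31.5, 16.3, 1.4, 0, 0, 0, 0], [-31.5, 16.3, 1.4, 0, 0, 0, 0], [-31.5, 16.3, 1.4, 0, 0, 0, 0], [-31.5, 16.3, 1.4, 0, 0, 0, 0], [0, 0, 0, 0, 0, 6.9, 0]]

```text
time: 3.1
tool_pos: [0.5234, -0.1689, 0.2205]
ee_rot: [0.003, 0.791, 0.612, -0.001]
contact_force: [0.7, -1.3, -0.0]
width: -0.001
grip_force: 0.0
```

Request:
arm_command:
  steps:
    - [[0, 0, 0, 0, 0, 0, 0], [0, 0, 0, 0, 0, 0, 0]]

```text
time: 3.27
tool_pos: [0.5219, -0.1585, 0.2201]
ee_rot: [-0.001, 0.787, 0.617, -0.0]
contact_force: [-0.5, 0.3, -0.7]
width: 0.006
grip_force: 0.0
```

```bash
python3 go.py .5217 -.1599 .153
```

```text
t 3.2667 p [ 0.5219 -0.1585  0.2201] yang -13.81 tilt 0.08 q [ 0.18  0.63  0.05  1.85 -0.05  0.67  0.02] F [-0.5  0.3 -0.7] w 0.006 0.0
tool mm [-1.5  0.2 67.1]
```

Request:
arm_command:
  steps:
    - [[0, 0, 17, 0, 0, 0, 0], [0, 0, 17, 0, 0, 0, 0], [0, 0, 17, 0, 0, 0, 0], [0, 0, 16, 0, 0, 0, 0], [0, 0, 0, 0, 0, 0, 0], [0, 0, 0, 0, 0, 0, 0]]

```text
time: 3.77
tool_pos: [0.5218, -0.1572, 0.1532]
ee_rot: [-0.001, 0.787, 0.617, -0.0]
contact_force: [0.1, -0.1, -0.7]
width: -0.0
grip_force: 0.0
```

```bash
python3 go.py .5795 -.1742 .153
python3 - <<'E'
from plant import bot
import cv2
c=bot.snapshot('side'); cv2.imwrite('pics/push0.png',cv2.resize(c['img'][170:320,200:400,::-1],(800,600),interpolation=cv2.INTER_CUBIC))
E
```

```text
t 3.7667 p [ 0.5218 -0.1572  0.1532] yang -13.79 tilt 0.15 q [ 0.19  0.73  0.04  1.9  -0.05  0.51  0.02] F [ 0.1 -0.1 -0.7] w -0.0 0.0
tool mm [-2.7 60.1  0. ]
```

View pics/push0.png

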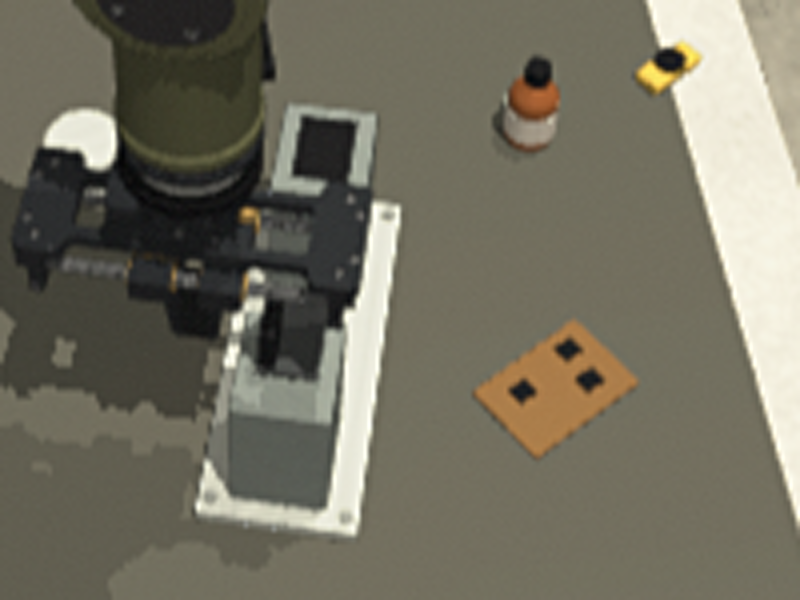

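Request:
arm_command:
  steps:
    - [[-2.7, 7, 0, 0, 0, 0, 0], [0, 7, 0, 0, 0, 0, 0], [0, 7, 0, 0, 0, 0, 0], [0, 7, 0, 0, 0, 0, 0], [0, 7, 0, 0, 0, 0, 0], [0, 7, 0, 0, 0, 0, 0], [0, 5, 0, 0, 0, 0, 0], [0, 0, 0, 0, 0, 0, 0], [0, 0, 0, 0, 0, 0, 0]]

```text
time: 4.57
tool_pos: [0.5679, -0.1733, 0.1533]
ee_rot: [0.0, 0.788, 0.615, 0.0]
contact_force: [0.5, 1.0, 0.4]
width: 0.004
grip_force: 0.0
```

```bash
python3 go.py .5795 -.1742 .153
```

```text
t 4.5667 p [ 0.5679 -0.1733  0.1533] yang -14.08 tilt 0.05 q [ 0.2   0.78  0.04  1.76 -0.05  0.6   0.02] F [0.5 1.  0.4] w 0.004 0.0
tool mm [ 1.9 11.5  0.4]
```

Request:
arm_command:
  steps:
    - [[0, 3, 0, 0, 0, 0, 0], [0, 3, 0, 0, 0, 0, 0], [0, 3, 0, 0, 0, 0, 0], [0, 0, 0, 0, 0, 0, 0], [0, 0, 0, 0, 0, 0, 0]]

```text
time: 4.98
tool_pos: [0.5764, -0.1754, 0.1534]
ee_rot: [0.0, 0.788, 0.615, 0.0]
contact_force: [0.1, -0.6, -1.0]
width: 0.002
grip_force: 0.1
```

```bash
python3 go.py .5795 -.1742 .153
python3 - <<'E'
from h import *; from plant import bot
for n in('side','top'):
    c=bot.snapshot(n); P=cloud(c).reshape(-1,3)
    g=(P-[.5917,-.0976 if n=='top' else -.1013,0])@np.array([[.9706,.2408,0],[-.2408,.9706,0],[0,0,1]]).T*1000
    m=(abs(g[:,1]+75)<22)&(abs(g[:,0])<60)&(g[:,2]>124)&(g[:,2]<170); q=g[m]
    for z0,z1 in((124,131),(131,146),(146,158),(158,168)):
        k=q[(q[:,2]>z0)&(q[:,2]<z1)]; print(n,z0,len(k),k.size and np.round([np.percentile(k[:,0],[1,50,99]),np.percentile(k[:,1],[1,50,99])],1))
E
```

```text
t 4.9833 p [ 0.5764 -0.1754  0.1534] yang -14.09 tilt 0.04 q [ 0.2   0.79  0.04  1.73 -0.05  0.62  0.02] F [ 0.1 -0.6 -1. ] w 0.002 0.1
tool mm [2.  2.8 0.4]
side 124 136 [[-24.2   3.7  22.2]
 [-95.7 -79.5 -59.2]]
side 131 41 [[-49.  -30.4  -8.1]
 [-92.6 -79.8 -71.4]]
side 146 51 [[-49.6 -29.9 -15.4]
 [-91.9 -81.6 -71.5]]
side 158 50 [[-50.6 -32.8 -14.1]
 [-91.3 -80.3 -67.4]]
top 124 98 [[-12.4  10.1  27.6]
 [-73.5 -61.8 -53.2]]
top 131 4 [[-13.   -9.2   9.5]
 [-66.3 -63.5 -57.2]]
top 146 2 [[-12.6 -12.1 -11.6]
 [-64.3 -64.  -63.6]]
top 158 0 0
```

```bash
cat > sh.py <<'E'
from h import *; from plant import bot
for n in('side','top'):
    c=bot.snapshot(n); P=cloud(c).reshape(-1,3)
    g=(P-[.5917,-.0976 if n=='top' else -.1013,0])@np.array([[.9706,-.2408,0],[.2408,.9706,0],[0,0,1]]).T*1000
    m=(g[:,1]>-97)&(g[:,1]<-42)&(abs(g[:,0])<62)&(g[:,2]>124)&(g[:,2]<170); q=g[m]
    for z0,z1 in((124,131),(131,146),(146,158),(158,168)):
        k=q[(q[:,2]>z0)&(q[:,2]<z1)]; print(n,z0,len(k),k.size and np.round([np.percentile(k[:,0],[1,50,99]),np.percentile(k[:,1],[1,50,99])],1).tolist())
    cv2.imwrite(f'pics/sh_{n}.png',cv2.resize(c['img'][170:320,200:400,::-1] if n=='side' else c['img'][110:260,230:430,::-1],(400,300),interpolation=cv2.INTER_CUBIC))
cv2.imwrite('pics/shb.png',np.hstack([cv2.imread('pics/sh_side.png'),cv2.imread('pics/sh_top.png')]))
E
python3 sh.py
```

```text
side 124 147 [[21.7, 40.2, 53.4], [-91.5, -70.8, -46.8]]
side 131 41 [[-8.8, 20.0, 28.8], [-91.4, -88.0, -72.5]]
side 146 47 [[-9.8, 5.7, 28.7], [-89.8, -87.3, -78.3]]
side 158 56 [[-12.3, 9.4, 28.4], [-90.8, -86.6, -76.9]]
top 124 97 [[15.9, 34.7, 54.0], [-61.0, -51.4, -42.2]]
top 131 11 [[18.9, 23.1, 46.7], [-66.4, -53.2, -42.8]]
top 146 2 [[19.0, 19.0, 19.0], [-62.8, -61.9, -61.1]]
top 158 0 0
```

View pics/shb.png

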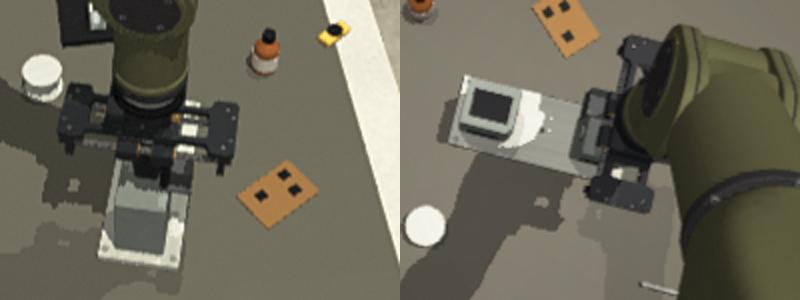

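Both views put the shutter about 36 mm open. I'll keep pushing to the end stop until the force rises.

Request:
arm_command:
  steps:
    - [[0, 2, 0, 0, 0, 0, 0], [0, 2, 0, 0, 0, 0, 0], [0, 2, 0, 0, 0, 0, 0], [0, 0, 0, 0, 0, 0, 0], [0, 0, 0, 0, 0, 0, 0], [0, 0, 0, 0, 0, 0, 0]]

```text
time: 5.68
tool_pos: [0.5807, -0.1766, 0.1535]
ee_rot: [-0.001, 0.789, 0.615, -0.001]
contact_force: [-5.1, 1.3, 5.4]
width: 0.004
grip_force: 2.8
```

```bash
python3 go.py .5795 -.1742 .153; python3 sh.py
```

```text
t 5.6833 p [ 0.5807 -0.1766  0.1535] yang -14.1 tilt 0.15 q [ 0.2   0.79  0.04  1.71 -0.05  0.64  0.02] F [-5.1  1.3  5.4] w 0.004 2.8
tool mm [ 2.1 -1.7  0.5]
side 124 159 [[22.7, 44.5, 57.6], [-90.8, -73.0, -46.9]]
side 131 38 [[-4.3, 16.5, 32.8], [-90.6, -87.4, -79.7]]
side 146 49 [[-5.2, 12.9, 32.1], [-90.4, -87.6, -82.0]]
side 158 54 [[-7.7, 12.6, 32.8], [-91.5, -86.7, -74.7]]
top 124 97 [[-18.0, 38.9, 57.9], [-65.1, -51.4, -42.4]]
top 131 8 [[23.4, 26.9, 38.9], [-64.2, -60.2, -49.0]]
top 146 2 [[23.7, 23.9, 24.0], [-61.5, -60.9, -60.2]]
top 158 0 0
```

Request:
arm_command:
  steps:
    - [[0, -10, 0, 0, 0, 0, 0], [0, -15, 0, 0, 0, 0, 0], [0, 0, -25, 0, 0, 0, 0], [0, 0, -25, 0, 0, 0, 0], [0, 0, -25, 0, 0, 0, 0], [0, 0, -20, 0, 0, 0, 0], [0, 0, 0, 0, 0, -7.1, 0.6], [0, 0, 0, 0, 0, -7.1, 0.6], [0, 0, 0, 0, 0, -7.1, 0.6], [0, 0, 0, 0, 0, 0, 0.6], [0, 0, 0, 0, 0, 0, 0.6]]

```text
time: 6.7
tool_pos: [0.5582, -0.1711, 0.2486]
ee_rot: [0.0, 0.663, 0.749, 0.001]
contact_force: [-0.2, -0.6, 0.1]
width: 0.361
grip_force: 0.0
```

```bash
python3 go.py .5347 .303 .22
```

```text
t 6.7 p [ 0.5582 -0.1711  0.2486] yang 7.0 tilt 0.09 q [ 0.25  0.63 -0.06  1.7   0.04  0.8   0.3 ] F [-0.2 -0.6  0.1] w 0.361 0.0
tool mm [473.4  34.4  28.6]
```

Request:
arm_command:
  steps:
    - [[29.6, 2.1, 1.8, 0, 0, 0, 0.6], [29.6, 2.1, 1.8, 0, 0, 0, 0.6], [29.6, 2.1, 1.8, 0, 0, 0, 0.6], [29.6, 2.1, 1.8, 0, 0, 0, 0.6], [29.6, 2.1, 1.8, 0, 0, 0, 0.6], [29.6, 2.1, 1.8, 0, 0, 0, 0.6], [29.6, 2.1, 1.8, 0, 0, 0, 0.6], [29.6, 2.1, 1.8, 0, 0, 0, 0.6], [29.6, 2.1, 1.8, 0, 0, 0, 0.6], [29.6, 2.1, 1.8, 0, 0, 0, 0.6], [29.6, 2.1, 1.8, 0, 0, 0, 0.6], [29.6, 2.1, 1.8, 0, 0, 0, 0.6]]

```text
time: 7.7
tool_pos: [0.5382, 0.1865, 0.2268]
ee_rot: [0.0, 0.663, 0.749, 0.0]
contact_force: [-0.6, -0.9, 0.3]
width: 0.599
grip_force: 0.0
```

Request:
arm_command:
  steps:
    - [[29.6, 2.1, 1.8, 0, 0, 0, 0.6], [29.6, 2.1, 1.8, 0, 0, 0, 0.6], [29.6, 2.1, 1.8, 0, 0, 0, 0.6], [29.6, 2.1, 1.8, 0, 0, 0, 0.6], [0, 0, 0, 0, 0, 0, 0.6], [0, 0, 0, 0, 0, 0, 0.6], [0, 0, 0, 0, 0, 0, 0.6]]

```text
time: 8.28
tool_pos: [0.5318, 0.3026, 0.2195]
ee_rot: [0.0, 0.662, 0.749, -0.0]
contact_force: [-0.6, -1.0, -0.2]
width: 0.602
grip_force: 0.0
```

```bash
python3 go.py .5347 .303 .12
```

```text
t 8.2833 p [0.5318 0.3026 0.2195] yang 7.09 tilt 0.06 q [-0.6   0.71  0.02  1.65 -0.02  0.79 -0.45] F [-0.6 -1.  -0.2] w 0.602 0.0
tool mm [ 0.1  2.9 99.5]
```

Down to z = 0.12, with the tips still above the cell, for a look at close range.

Request:
arm_command:
  steps:
    - [[0, 3, 25, 0, 0, -0.5, 0.6], [0, 0, 25, 0, 0, 0, 0.6], [0, 0, 25, 0, 0, 0, 0.6], [0, 0, 25, 0, 0, 0, 0.6], [0, 0, 0, 0, 0, 0, 0.6], [0, 0, 0, 0, 0, 0, 0.6]]

```text
time: 8.78
tool_pos: [0.5345, 0.3016, 0.1191]
ee_rot: [0.0, 0.659, 0.752, -0.001]
contact_force: [-0.0, -0.9, 0.5]
width: 0.593
grip_force: 0.0
```

```bash
python3 go.py .5347 .303 .039
python3 - <<'E'
from h import *; from plant import bot
c=bot.snapshot('side'); cv2.imwrite('pics/g0.png',cv2.resize(c['img'][100:200,180:313,::-1],(798,600),interpolation=cv2.INTER_CUBIC))
P=cloud(c).reshape(-1,3); m=(P[:,0]>.5)&(P[:,0]<.57)&(P[:,1]>.26)&(P[:,1]<.34)&(P[:,2]>.05)&(P[:,2]<.07); p=P[m]*1000
print(len(p),cv2.minAreaRect(p[:,:2].astype(np.float32)) if len(p)>3 else 0)
for z in(.04,.12): print(proj(c,[.5347,.303,z]))
E
```

```text
t 8.7833 p [0.5345 0.3016 0.1191] yang 7.53 tilt 0.16 q [-0.59  0.85  0.01  1.71 -0.01  0.59 -0.45] F [-0.  -0.9  0.5] w 0.593 0.0
tool mm [ 1.5  0.6 80.1]
61 ((534.7412109375, 300.0665588378906), (22.793394088745117, 41.53052520751953), 9.48489761352539)
[243.51461796 140.98311592]
[242.65494047 121.4114119 ]
```

View pics/g0.png

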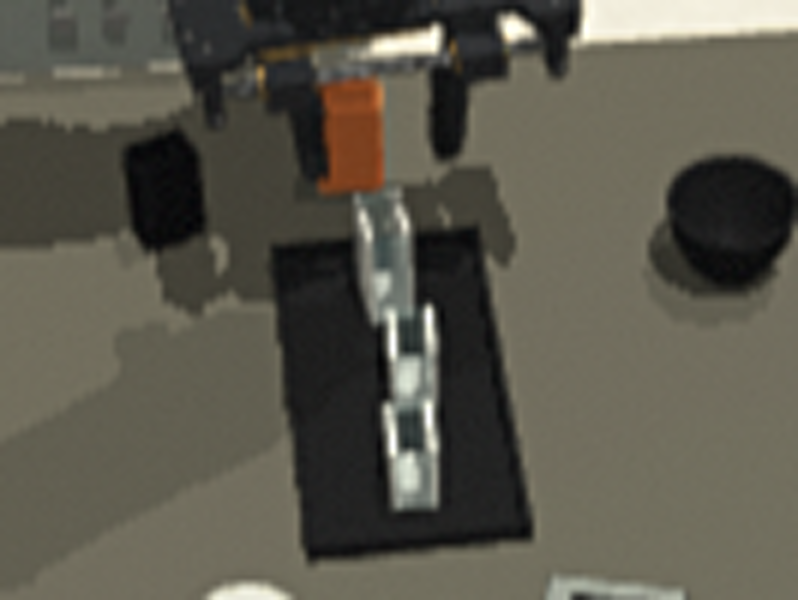

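The picture shows the tall cell at (383,200) centred between the open fingers at (310,150) and (448,130), with the orange block behind it. I'll go down and grip.

Request:
arm_command:
  steps:
    - [[0, 0, 15, 0, 0, 0, 0.6], [0, 0, 15, 0, 0, 0, 0.6], [0, 0, 15, 0, 0, 0, 0.6], [0, 0, 15, 0, 0, 0, 0.6], [0, 0, 12, 0, 0, 0, 0.6], [0, 0, 8, 0, 0, 0, 0.6], [0, 0, 0, 0, 0, 0, 0.6], [0, 0, 0, 0, 0, 0, 0.6]]

```text
time: 9.5
tool_pos: [0.535, 0.3038, 0.0403]
ee_rot: [0.0, 0.658, 0.753, 0.0]
contact_force: [-0.8, 0.2, 0.7]
width: 0.601
grip_force: 0.0
```

Request:
arm_command:
  steps:
    - [[0, 0, 0, 0, 0, 0, 0.4], [0, 0, 0, 0, 0, 0, 0.3], [0, 0, 0, 0, 0, 0, 0.2], [0, 0, 0, 0, 0, 0, 0], [0, 0, 0, 0, 0, 0, 0], [0, 0, 0, 0, 0, 0, 0], [0, 0, 0, 0, 0, 0, 0], [0, 0, 0, 0, 0, 0, 0]]
  newtons: 15

```text
time: 10.17
tool_pos: [0.5346, 0.3038, 0.04]
ee_rot: [0.0, 0.658, 0.753, 0.0]
contact_force: [0.3, -0.5, 3.4]
width: 0.245
grip_force: 15.0
```

```bash
python3 go.py .5347 .303 .039
```

```text
t 10.1667 p [0.5346 0.3038 0.04  ] yang 7.7 tilt 0.03 q [-0.59  0.97  0.    1.73 -0.01  0.44 -0.45] F [ 0.3 -0.5  3.4] w 0.245 15.0
tool mm [-0.8 -0.   1. ]
```

Request:
arm_command:
  steps:
    - [[0, 0, -8, 0, 0, 0, 0], [0, 0, -15, 0, 0, 0, 0], [0, 0, -20, 0, 0, 0, 0], [0, 0, -20, 0, 0, 0, 0], [0, 0, -25, 0, 0, 0, 0], [0, 0, -25, 0, 0, 0, 0], [0, 0, -25, 0, 0, 0, 0], [0, 0, -25, 0, 0, 0, 0], [0, 0, -20, 0, 0, 0, 0], [0, 0, -7, 0, 0, 0, 0], [0, 0, 0, 0, 0, 0, 0], [0, 0, 0, 0, 0, 0, 0]]

```text
time: 11.17
tool_pos: [0.534, 0.3034, 0.2292]
ee_rot: [-0.0, 0.658, 0.753, -0.0]
contact_force: [-0.2, -0.4, -1.8]
width: 0.244
grip_force: 15.0
```

Request:
arm_command:
  steps:
    - [[0, 0, 0, 0, 0, 3.6, 0], [0, 0, 0, 0, 0, 3.6, 0], [0, 0, 0, 0, 0, 3.6, 0], [0, 0, 0, 0, 0, 3.6, 0], [0, 0, 0, 0, 0, 3.6, 0], [0, 0, 0, 0, 0, 3.6, 0], [0, 0, 0, 0, 0, 0, 0], [0, 0, 0, 0, 0, 0, 0]]

```text
time: 11.83
tool_pos: [0.5336, 0.3033, 0.2281]
ee_rot: [-0.0, 0.787, 0.617, -0.002]
contact_force: [-0.4, 0.1, -0.7]
width: 0.25
grip_force: 15.0
```

```bash
python3 go.py .5919 -.0995 .22
```

```text
t 11.8333 p [0.5336 0.3033 0.2281] yang -13.78 tilt 0.18 q [-0.66  0.71  0.13  1.63 -0.11  0.81 -0.73] F [-0.4  0.1 -0.7] w 0.25 15.0
tool mm [-377.3  152.5    8.7]
```

Request:
arm_command:
  steps:
    - [[-23.5, 9.5, 0.5, 0, 0, 0, 0], [-23.5, 9.5, 0.5, 0, 0, 0, 0], [-23.5, 9.5, 0.5, 0, 0, 0, 0], [-23.5, 9.5, 0.5, 0, 0, 0, 0], [-23.5, 9.5, 0.5, 0, 0, 0, 0], [-23.5, 9.5, 0.5, 0, 0, 0, 0], [-23.5, 9.5, 0.5, 0, 0, 0, 0], [-23.5, 9.5, 0.5, 0, 0, 0, 0], [-23.5, 9.5, 0.5, 0, 0, 0, 0], [-23.5, 9.5, 0.5, 0, 0, 0, 0], [-23.5, 9.5, 0.5, 0, 0, 0, 0], [-23.5, 9.5, 0.5, 0, 0, 0, 0]]

```text
time: 12.83
tool_pos: [0.577, 0.0013, 0.223]
ee_rot: [-0.0, 0.787, 0.617, -0.001]
contact_force: [0.4, 0.2, -0.5]
width: 0.246
grip_force: 15.0
```

Request:
arm_command:
  steps:
    - [[-23.5, 9.5, 0.5, 0, 0, 0, 0], [-23.5, 9.5, 0.5, 0, 0, 0, 0], [-23.5, 9.5, 0.5, 0, 0, 0, 0], [-23.5, 9.5, 0.5, 0, 0, 0, 0], [0, 0, 0, 0, 0, 0, 0], [0, 0, 0, 0, 0, 0, 0], [0, 0, 0, 0, 0, 0, 0], [0, 0, 0, 0, 0, 0, 0]]

```text
time: 13.5
tool_pos: [0.5915, -0.096, 0.2213]
ee_rot: [-0.001, 0.787, 0.618, 0.0]
contact_force: [-0.2, 0.2, -0.8]
width: 0.246
grip_force: 15.0
```

```bash
python3 go.py .5915 -.0988 .101
python3 - <<'E'
from h import *; from plant import bot
c=bot.snapshot('side'); cv2.imwrite('pics/m0.png',cv2.resize(c['img'][170:320,200:400,::-1],(800,600),interpolation=cv2.INTER_CUBIC))
E
```

```text
t 13.5 p [ 0.5915 -0.096   0.2213] yang -13.73 tilt 0.1 q [ 0.05  0.69  0.05  1.69 -0.05  0.77 -0.11] F [-0.2  0.2 -0.8] w 0.246 15.0
tool mm [ -2.9   0.8 120.3]
```

View pics/m0.png

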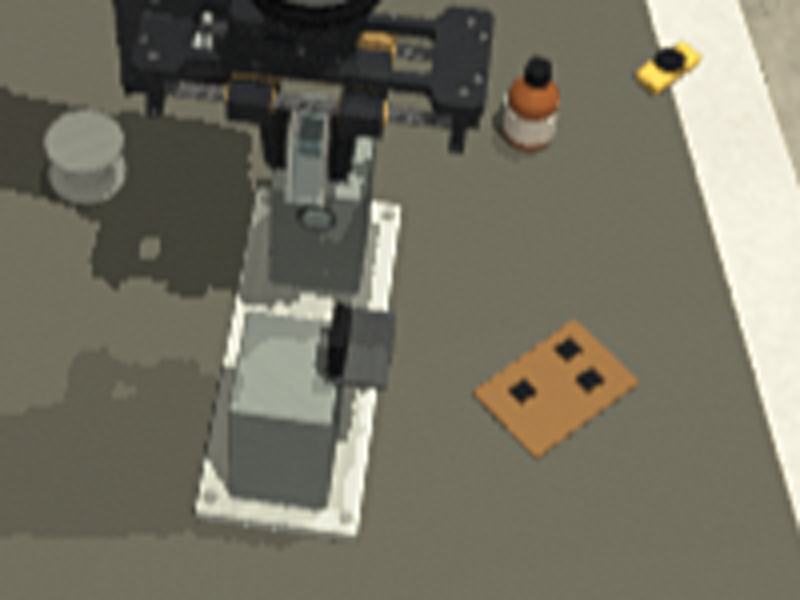

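The picture shows the shutter fully open at (365,345) and the cell upright in the fingers at (310,155), over the gap. I'll lower it.

Request:
arm_command:
  steps:
    - [[-2.9, 0.8, 10, 0, 0, 0, 0], [0, 0, 15, 0, 0, 0, 0], [0, 0, 15, 0, 0, 0, 0], [0, 0, 15, 0, 0, 0, 0], [0, 0, 15, 0, 0, 0, 0], [0, 0, 15, 0, 0, 0, 0], [0, 0, 15, 0, 0, 0, 0], [0, 0, 12, 0, 0, 0, 0], [0, 0, 8, 0, 0, 0, 0], [0, 0, 0, 0, 0, 0, 0], [0, 0, 0, 0, 0, 0, 0], [0, 0, 0, 0, 0, 0, 0]]

```text
time: 14.55
tool_pos: [0.5924, -0.1009, 0.1023]
ee_rot: [0.0, 0.787, 0.616, 0.0]
contact_force: [-0.3, -0.5, -0.7]
width: 0.248
grip_force: 15.0
```

```bash
python3 go.py .5915 -.0988 .101
python3 - <<'E'
from h import *; from plant import bot
c=bot.snapshot('side'); a=cv2.resize(c['img'][185:285,230:330,::-1],(400,400),interpolation=cv2.INTER_CUBIC)
t=bot.snapshot('top'); b=cv2.resize(t['img'][130:230,250:350,::-1],(400,400),interpolation=cv2.INTER_CUBIC)
cv2.imwrite('pics/f0.png',np.hstack([a,b]))
for n,c,g0 in(('side',c,-.1013),('top',t,-.0976)):
    P=cloud(c).reshape(-1,3); g=(P-[.5917,g0,0])@np.array([[.9706,-.2408,0],[.2408,.9706,0],[0,0,1]]).T*1000
    for nm,k in(('cell -y window',(abs(g[:,0])<16)&(g[:,1]>-32)&(g[:,1]<0)&(g[:,2]>68)&(g[:,2]<128)),('rim',(abs(g[:,0])<16)&(abs(g[:,1])<28)&(g[:,2]>118)&(g[:,2]<132)),('strap',(g[:,1]<-42)&(g[:,1]>-95)&(g[:,2]>124)&(g[:,2]<131))):
        q=g[k]; print(n,nm,len(q),len(q) and np.round(np.percentile(q,[2,50,98],axis=0),1).tolist())
E
```

```text
t 14.55 p [ 0.5924 -0.1009  0.1023] yang -13.89 tilt 0.08 q [ 0.07  0.86  0.04  1.76 -0.06  0.52 -0.1 ] F [-0.3 -0.5 -0.7] w 0.248 15.0
tool mm [ 1.8 -1.4  1.3]
side cell -y window 157 [[-13.9, -20.5, 75.5], [1.7, -16.5, 106.8], [15.3, -4.7, 126.2]]
side rim 65 [[-13.5, -19.4, 118.1], [-1.1, -9.0, 122.7], [14.9, 18.4, 131.2]]
side strap 198 [[-547.6, -90.3, 124.1], [42.0, -70.8, 126.1], [57.0, -42.2, 130.4]]
top cell -y window 0 0
top rim 0 0
top strap 0 0
```

View pics/f0.png

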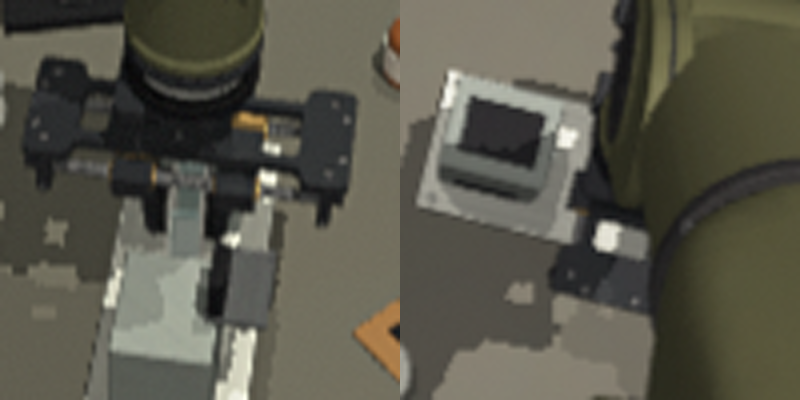

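The cell's near window stands about 20 mm in front of the gauge centre and its top is near 125 mm, as it should be. I'll make a 1–2 mm trim, then hand in.

Request:
arm_command:
  steps:
    - [[1.5, -1, 1, 0, 0, 0, 0], [0, 0, 0, 0, 0, 0, 0], [0, 0, 0, 0, 0, 0, 0], [0, 0, 0, 0, 0, 0, 0], [0, 0, 0, 0, 0, 0, 0], [0, 0, 0, 0, 0, 0, 0]]

```text
time: 15.15
tool_pos: [0.5912, -0.0992, 0.1008]
ee_rot: [0.0, 0.787, 0.616, 0.0]
contact_force: [0.5, 0.9, -0.8]
width: 0.249
grip_force: 15.0
```

```bash
python3 go.py .5915 -.0988 .101; python3 -c "
from plant import bot
print(bot.job_done())"
```

```text
t 15.15 p [ 0.5912 -0.0992  0.1008] yang -13.89 tilt 0.01 q [ 0.07  0.86  0.04  1.77 -0.06  0.51 -0.1 ] F [ 0.5  0.9 -0.8] w 0.249 15.0
tool mm [ 0.4  0.2 -0.2]
the job is handed in; nothing more can be done
None
```

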